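# Tip the lens holder onto its back and push it home against the stop bar

### The arm

A 6-joint arm with a two-finger parallel gripper is mounted at the origin on the work surface. World frame = base frame: x ahead of the robot, y to its left, z up, the work surface at z = 0. Lengths are in m, angles in rad, forces in N, time in s.
With the tool pointing down it reaches from about 0.3 to 0.775 m from the base axis. Payload 14.6 kg.
Tool frame: the origin (TCP) lies midway between the tips of the shut fingers; the grasp point (between the pads) lies 19 mm behind it; z points along the fingers, y is the line along which they close (so a half turn about z gives the same grasp; the last joint's range is limited). The gripper opens to 85 mm and grips with 20 to 120 N. Pads are 22 mm wide; open, the fingers measure 114 mm over their backs; the gripper's body (76 mm by 85 mm) begins 54 mm behind the grasp point. The pads swing forward as they close: fully open they stand 13 mm farther back than shut.
Start: joints at [-1.397, 0.3, 1.521, -0, 1.321, -0.067], TCP at [0.131, -0.534, 0.231] pointing down, gripper open.
Joint ranges: [-3.03, 3.03], [-0.79, 2.21], [0.23, 2.52], [-1.04, 4.18], [0, 3.07], [-2.55, 2.55]. Speed limits (rad/s): [2.22, 2.22, 2.57, 3.14, 3.14, 3.14].

### API

Orientations are given as a unit quaternion [x, y, z, w].
In Python, from cell import telemetry, eyes, workorder gives the robot as it stands.
- The arm moves only by the tool jog_arm, never from a script. Its argument "steps" is a list of rows, each a list of 7 numbers: the shift along the world's x, y, z in units of 0.3 m (1.0 is 0.3 m), then the turn, a rotation vector about the world's x, y, z in units of 30 degrees (1.0 is 30 degrees), then the closure in counts, from 0 (fully open) to 255 (shut). In form: [[tx, ty, tz, rx, ry, rz, hand], ...]. A call has 1 to 12 rows; each row shifts and turns the commanded pose from where the row before left it; what a row does not reach is not made up. A row lasts 1/10 s, in which the tool goes at most 50 mm and 8.59 degrees, less where a joint would pass 70% of its speed; a pose out of reach is approached as far as the arm can. A call with a number of a shift or a turn outside -1 to 1 is refused whole. A call with a gripper value outside its range is refused whole. The fingers move at their own pace and stop on an object; "force" is the grip in N (left out, the last holds). Time passes only in rows, so rows that do not move let the fingers close. It gives the time, the measured TCP pose, the force, the opening and the grip force at its end, in the units of the state.
- telemetry.observe(): the state, without advancing time (a new reading comes with each control period).
- eyes.read_camera(name): name is "scene" or "side" or "wrist"; returns the picture (480x640x3 uint8, red, green, blue); there is no depth.
- eyes.camera_params(name): a dict with "fx", "fy", "cx", "cy" (pixels), "distortion" ([k1, k2, p1, p2, k3] as OpenCV has them; the pictures are not rectified), "rvec" (rotation vector, rad) and "tvec" (3), from world to camera coordinates, as OpenCV has them. Camera axes: x right, y down, z forward; pixel columns grow to the right and rows downward; lengths in m; the calibration is good to about 2 mm. A picture is of the moment at which its call begins: read the wrist's pose just before it. camera_params takes no time and is no camera call; for the wrist camera it gives the pose at the moment of the call.
- workorder.sign_off(): hands the job in; it is judged then, once.
Trained networks look in the newest picture that a camera, given by its name, has taken for a name from the list of things; names that differ only in an ending like _2 or _b are one class to them, and where a whole thing is asked for, a point or a joint stands for the part that bears it (a point fixed in the world has none). Each returns a list of dicts, best first, with "conf" (0 to 1); they miss things now and then, are a little off and sometimes report something else, mostly with a low value. They report only what shows in the picture. A call takes as long as a camera call. They do not tell look-alikes from the thing itself.
- eyes.search_frame(camera, query): "point" ([column, row] in pixels, amid what is visible of it).
- eyes.cut_out(camera, query): "region" (480x640 bool, what is visible of it) and "point" ([column, row] in pixels, amid what is visible of it).
The state is a dict: "time": time; "joints": joint angles; "qd": joint speeds; "tau": joint torques, N m; "eef_pos": TCP position; "ee_rot": TCP orientation; "wrist_force": force on the tool from outside, world axes, zero at the start; "wrist_torque": the same for the moment, N m; "gripper_width": finger opening in m; "gripper_force": force on a finger pad.
Only numpy, scipy, OpenCV 4.12 (cv2) and the standard library are available. Lean on these libraries where they do the work, as an engineer would, in place of code of your own. Each camera call takes 0.05 s, during which the arm holds its last target. There are 200 camera calls.

### The job

On the granite plate, tip the L-shaped aluminium lens holder over towards the steel stop bar by pushing on its tall leg, so that this leg lies flat on the plate and the lens looks straight up. Then push the lying holder along the plate until the end of that leg sits flush against the bar. Only push with the fingers: do not pick the holder up, and leave the other things where they are.

Things in the scene. Friction and masses are not known exactly. Their poses are not given: they have to be found in the camera images.
- holder: Loose L-shaped aluminium lens holder, 0.3-0.55 kg, 70 mm wide (y). Origin: middle of the heel, the L's outer corner edge, resting on the granite. z: from the heel up the tall leg (vertical at first); x: along the foot, at first away from the stop bar within 0.2 rad. Tall leg: x 0-10, z 0-100 mm; foot: x 0-75, z 0-14 mm. Once tipped, x is up, z points to the bar, the foot stands 75 mm high.
- push_point (a point): Middle of the tall leg's inner (+x) face, 82 mm from the heel: bare metal above the lens cell. Pushed here towards the holder's -x (about 1 N), the holder pivots on its heel, which hardly slips, and past about 35 degrees falls by itself onto the outer face of the tall leg.
- lens (a point): Centre of the lens: round black cell 40 mm across, standing 12 mm out from the tall leg's inner (+x) face, 42 mm from the heel. The point is on the cell's front; the lens looks along the holder's x.
- toe_a (a point): One corner of the tall leg's end: on its outer face, 100 mm from the heel, at +35 mm along the holder's y.
- toe_b (a point): The other corner of the tall leg's end, at -35 mm along the holder's y.
- plate: Dark granite plate, 400 mm (x) by 300 mm (y), 40 mm thick, fixed flat on the bench. Origin: centre of its underside, on the bench top. Its top, on which the holder stands, is 40 mm above the bench. x: square to the stop bar, from the bar towards the holder; the bar's face is at x = -145 mm.
- bar_face (a point): Middle of the stop bar's face that looks to the holder, level with the granite's top. The bar: a fixed steel strip on the plate, 16 mm wide, 16 mm high, 200 mm long. x points from the face, square to it, towards the holder; y along the bar. At the start the heel is 135 to 170 mm from the face and within 25 mm of its middle along y.
- spacer: Bystander: loose turned steel spacer, 30 mm across, 45 mm high, standing on the granite. Origin: centre of its underside.
- cell: Bystander: loose empty black lens ring, 36 mm across, 16 mm high, lying on the granite. Origin: centre of its underside.
- jar: Bystander: loose small jar with a white cap, 32 mm across, 45 mm high, on the granite. Origin: centre of its underside.
- driver: Bystander: loose screwdriver 140 mm long, lying on the bench beside the plate. Origin: under the middle of its length; x along it.
Not all that is in view belongs to the job. Several things have the shape of the holder; the one meant has the colours described above.

How it is judged:
By the outcome, as a careful person would: the job done as asked, in the order asked, and still so for the second after the job is handed in, with the robot touching nothing.
It also fails if it takes over 48 s, if anything falls off the work surface, if the arm or the gripper's body presses on something with over 40 N, if the wrist force passes 120 N, or if a joint passes its speed limit or range.

## Working session

There is one attempt and no reset: what is moved stays moved. The work goes in short steps, Python scripts to look and compute and a tool call to move; the robot and the scene stay as the last step left them, time stands still between calls to the robot, and variables do not carry over. Pictures are saved under pics/ and viewed, at most 10 in all, crops included, and the job is handed in when it is done.

Besides the shell and the picture viewer there is one more tool, called after ">>>" by a JSON object that holds its "fn" and its "kwargs", one argument or row to a line. jog_arm: Moves the arm, as the interface text tells. Shifts and turns lie within -1 to 1; 1 stands for 0.3 m of shift or 30 degrees of turn. Its arguments: {"type":"object","properties":{"steps":{"type":"array","items":{"type":"array","items":{"type":"number"}}},"force":{"type":"number"}},"required":["steps"]}

```bash
ls; mkdir -p pics; cat > h.py <<'E'
import numpy as np, cv2
from cell import telemetry, eyes, workorder
def cam(n):
    p=eyes.camera_params(n); K=np.array([[p['fx'],0,p['cx']],[0,p['fy'],p['cy']],[0,0,1.]])
    return K,np.array(p['distortion'],float),np.array(p['rvec'],float),np.array(p['tvec'],float)
def pix2z(n,uv,z):
    K,d,r,t=cam(n); R=cv2.Rodrigues(r)[0]
    u=cv2.undistortPoints(np.array(uv,float).reshape(-1,1,2),K,d).reshape(-1,2)
    v=np.c_[u,np.ones(len(u))]@R; c=-R.T@t
    return c+v*((z-c[2])/v[:,2])[:,None]
def proj(n,X):
    K,d,r,t=cam(n); return cv2.projectPoints(np.array(X,float).reshape(-1,1,3),r,t,K,d)[0].reshape(-1,2)
def snap(n,f):
    im=eyes.read_camera(n); cv2.imwrite('pics/'+f,im[...,::-1]); return im
E
python3 - <<'E'
from h import *
for c in ('scene','side'):
    snap(c,c+'0.png')
    for q in ('holder','lens','push_point','plate','bar_face','spacer','cell','jar','driver','toe_a'):
        print(c,q,[(np.round(a['point']).tolist(),round(a['conf'],2)) for a in eyes.search_frame(c,q)][:4])
    p=cam(c); R=cv2.Rodrigues(p[2])[0]; print('campos',-R.T@p[3])
print(telemetry.observe()['time'])
E
```

```text
pics
scene holder [([369.0, 368.0], 0.95), ([365.0, 281.0], 0.7), ([394.0, 244.0], 0.66)]
scene lens [([391.0, 242.0], 0.71), ([369.0, 369.0], 0.65)]
scene push_point [([392.0, 240.0], 0.86), ([366.0, 276.0], 0.72), ([368.0, 370.0], 0.57)]
scene plate [([364.0, 278.0], 0.88)]
scene bar_face [([366.0, 279.0], 0.88)]
scene spacer [([409.0, 203.0], 0.54)]
scene cell [([460.0, 282.0], 0.74)]
scene jar [([329.0, 222.0], 0.84)]
scene driver [([164.0, 265.0], 0.62), ([394.0, 241.0], 0.45), ([327.0, 222.0], 0.45)]
scene toe_a [([391.0, 244.0], 0.87), ([370.0, 371.0], 0.59)]
campos [ 1.3567009  -0.30051076  0.69824622]
side holder [([332.0, 307.0], 0.98), ([211.0, 261.0], 0.88)]
side lens [([332.0, 307.0], 0.92), ([207.0, 259.0], 0.73)]
side push_point [([331.0, 309.0], 0.77), ([210.0, 258.0], 0.58)]
side plate [([321.0, 351.0], 0.65)]
side bar_face [([320.0, 348.0], 0.56)]
side spacer [([402.0, 366.0], 0.61)]
side cell [([249.0, 354.0], 0.82)]
side jar [([394.0, 277.0], 0.86), ([320.0, 347.0], 0.35)]
side driver [([404.0, 203.0], 0.71)]
side toe_a [([207.0, 262.0], 0.7), ([334.0, 308.0], 0.57)]
campos [0.4724066  0.60104853 0.65212095]
1.1
```

View pics/scene0.png

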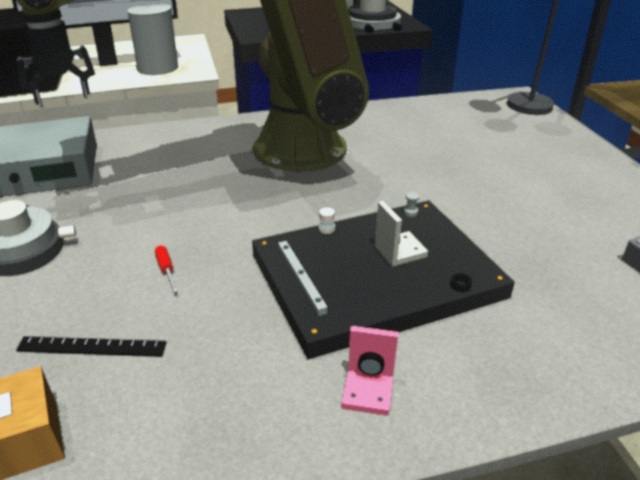

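View pics/side0.png

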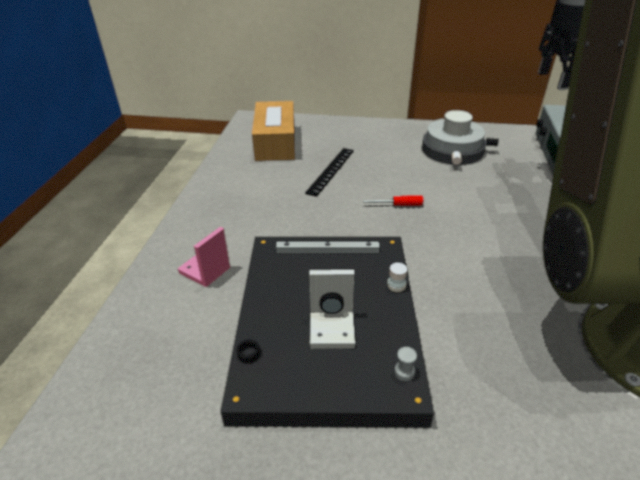

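The holder candidates are the pink one, at scene (369,368) and side (205,260), and the bare aluminium one, at scene (395,242) and side (332,307). The aluminium one on the granite fits the description. The bar is at side (328,246), jar at (397,277), spacer at (405,364) and ring at (249,351). Next is a close crop to check the choice.

```bash
python3 - <<'E'
import cv2,numpy as np
a=cv2.imread('pics/side0.png')[225:425,220:440]; b=cv2.imread('pics/scene0.png')[190:320,245:515]
cv2.imwrite('pics/c1.png',cv2.resize(a,None,fx=3,fy=3,interpolation=cv2.INTER_CUBIC)[:600])
cv2.imwrite('pics/c2.png',cv2.resize(b,None,fx=2.9,fy=2.9,interpolation=cv2.INTER_CUBIC))
E
```

```text
(no output)
```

View pics/c1.png

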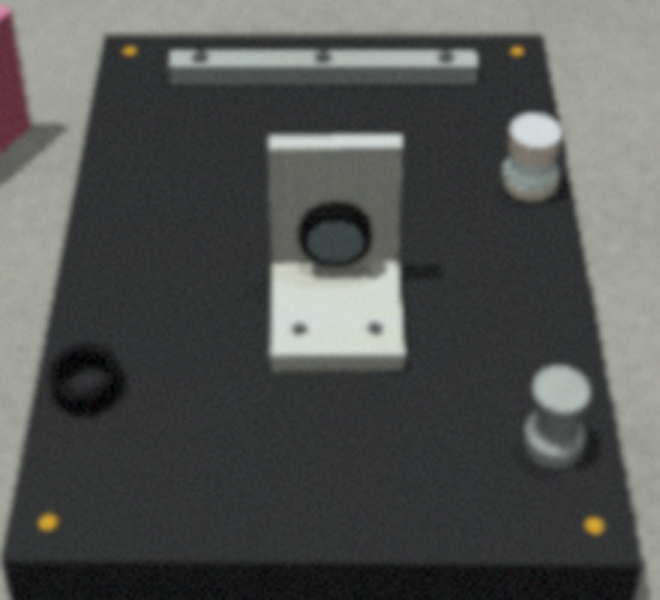

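View pics/c2.png

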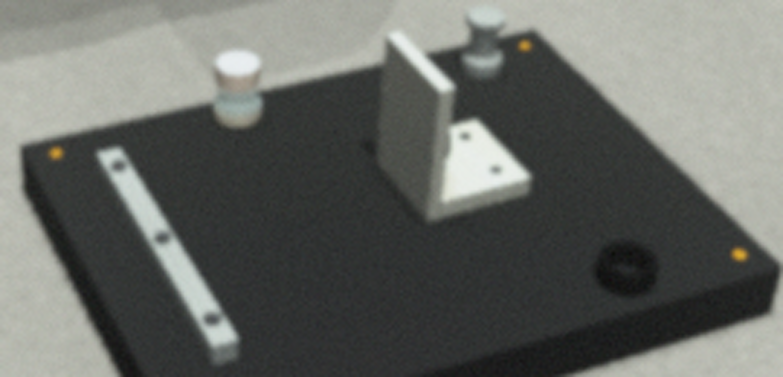

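The crop confirms it: bare aluminium with a black lens on the tall leg, facing away from the bar, and standing clear of the spacer, ring and jar. Now I'll fit the poses from the corner pixels in both views.

```bash
cat > fit.py <<'E'
from h import *
from scipy.optimize import least_squares
S=lambda l:np.array(l)/3+[220,225]
C=lambda l:np.array(l)/2.9+[245,190]
def rz(a): return np.array([[np.cos(a),-np.sin(a),0],[np.sin(a),np.cos(a),0],[0,0,1]])
def fit(obs,x0):
    f=lambda p:np.concatenate([(proj(c,(np.array(m)/1e3)@rz(p[2]).T+[p[0],p[1],.04])-u).ravel() for c,m,u in obs])
    return least_squares(f,x0,x_scale=[.01,.01,.1],loss='soft_l1')
E
python3 - <<'E'
from fit import *
print('dots',pix2z('side',S([[130,50],[517,50],[48,522],[594,525]]),.04).round(4).tolist())
print('dots scene',pix2z('scene',C([[56,153],[525,46],[739,255]]),.04).round(4).tolist())
# bar: origin face middle; x toward the holder
bar=[('side',[[0,100,0],[0,-100,0],[0,100,16],[0,-100,16],[-16,100,16],[-16,-100,16]],S([[478,83],[170,83],[478,68],[170,68],[476,50],[168,50]])),
('scene',[[-16,100,16],[0,100,16],[0,-100,16],[-16,-100,16],[0,-100,0]],C([[98,152],[121,148],[238,342],[213,350],[238,357]]))]
hol=[('side',[[10,-35,100],[10,35,100],[0,-35,100],[0,35,100],[75,-35,14],[75,35,14],[75,-35,0],[75,35,0]],S([[270,149],[403,149],[268,135],[404,134],[271,356],[405,355],[272,370],[405,370]])),
('scene',[[0,35,100],[0,-35,100],[10,-35,100],[0,-35,0],[75,-35,0],[75,-35,14]],C([[388,38],[440,92],[453,92],[430,220],[530,191],[530,178]]))]
c=pix2z('side',[[332,320]],.04)[0]
for n,o in(('bar',bar),('hol',hol)):
    r=fit(o,[c[0],c[1],np.pi/2]); print(n,r.x.round(4),np.rad2deg(r.x[2]).round(2)); print(r.fun.round(1))
    if n=='bar': b=r.x
    else: h=r.x
d=rz(b[2]).T@np.r_[h[:2]-b[:2],0]; print('heel in bar frame',d, 'yaw rel deg',np.rad2deg(h[2]-b[2]))
for z,p in((0,[400,438]),(0,[]),): pass
print('spacer,cell,jar',pix2z('side',S([[555,445],[87,385],[531,180]]),.045).round(3).tolist())
print({k:np.round(v,3).tolist() if k!='time' else v for k,v in telemetry.observe().items() if k in('time','eef_pos','ee_rot','gripper_width')})
E
```

```text
dots [[0.7061, -0.1368, 0.04], [0.4488, -0.1723, 0.04], [0.6581, 0.2197, 0.04], [0.4009, 0.1844, 0.04]]
dots scene [[0.4526, -0.1744, 0.04], [0.4038, 0.1819, 0.04], [0.661, 0.217, 0.04]]
bar [ 0.5738 -0.1207  1.7025] 97.55
[-1.   0.1 -0.4 -0.3 -0.5 -1.3 -1.  -1.6 -0.4 -0.4  0.4 -0.8  0.2 -1.1
  0.2 -1.5  0.3 -2.4 -0.1 -2.8  0.2 -0.4]
hol [0.5441 0.0371 1.7181] 98.44
[-0.4 -0.8  0.2 -1.1  0.4 -0.4 -0.5 -0.4 -0.3 -0.8 -0.1 -0.7 -0.4  0.3
 -0.4  0.1 -0.1 -3.   0.7 -1.9  1.2 -3.1 -0.5 -0.7  0.1 -0.2  1.  -1.7]
heel in bar frame [0.16034678 0.0086896  0.        ] yaw rel deg 0.8916719601195757
spacer,cell,jar [[0.42, 0.145, 0.045], [0.66, 0.142, 0.045], [0.437, -0.042, 0.045]]
{'time': 1.1, 'eef_pos': [0.131, -0.534, 0.231], 'ee_rot': [0.993, 0.12, 0.0, -0.0], 'gripper_width': 0.086}
```

>>> {"fn": "jog_arm", "kwargs": {
  "steps": [
    [0.085,0.13,0,0,0,0.2,255],
    [0.085,0.13,0,0,0,0.2,255],
    [0.085,0.13,0,0,0,0.2,255],
    [0.085,0.13,0,0,0,0.2,255],
    [0.085,0.13,0,0,0,0.2,255],
    [0.085,0.13,0,0,0,0.2,255],
    [0.085,0.13,0,0,0,0.2,255],
    [0.085,0.13,0,0,0,0.2,255]
  ]
}}

```text
time: 1.9
eef_pos: [0.3358, -0.2204, 0.2316]
ee_rot: [0.857, 0.515, 0.0, 0.0]
wrist_force: [0.8, -0.2, 0.6]
gripper_width: 0.0
gripper_force: 0.0
```

>>> {"fn": "jog_arm", "kwargs": {
  "steps": [
    [0.085,0.13,0,0,0,0.2,255],
    [0.085,0.13,0,0,0,0.2,255],
    [0.085,0.13,0,0,0,0.2,255],
    [0.085,0.13,0,0,0,0.2,255],
    [0.085,0.13,0,0,0,0.2,255],
    [0.085,0.13,0,0,0,0.2,255],
    [0.085,0.13,0,0,0,0,255],
    [0.085,0.13,0,0,0,0,255],
    [0,0,0,0,0,0,255]
  ]
}}

```text
time: 2.8
eef_pos: [0.5405, 0.0937, 0.2305]
ee_rot: [0.656, 0.755, 0.0, -0.0]
wrist_force: [0.6, -0.7, 0.0]
gripper_width: -0.0001
gripper_force: 0.0
```

>>> {"fn": "jog_arm", "kwargs": {
  "steps": [
    [-0.016,0,-0.12,0,0,0,255],
    [0,0,-0.12,0,0,0,255],
    [0,0,-0.115,0,0,0,255],
    [0.005,-0.033,0,0,0,0,255],
    [0.005,-0.033,0,0,0,0,255],
    [0.0025,-0.0165,0,0,0,0,255],
    [0,0,0,0,0,0,255]
  ]
}}

```text
time: 3.5
eef_pos: [0.539, 0.0641, 0.1266]
ee_rot: [0.658, 0.753, 0.001, 0.001]
wrist_force: [-1.6, 0.5, -0.1]
gripper_width: -0.0
gripper_force: 0.0
```

```bash
python3 - <<'E'
from h import *
a=snap('scene','x.png')[170:320,250:510]; b=snap('side','y.png')[210:410,220:440]
r=lambda m,h:cv2.resize(m,(int(m.shape[1]*h/m.shape[0]),h),interpolation=cv2.INTER_CUBIC)
cv2.imwrite('pics/t1.png',np.hstack([r(a,280),r(b,280)])[...,::-1])
E
```

```text
(no output)
```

View pics/t1.png

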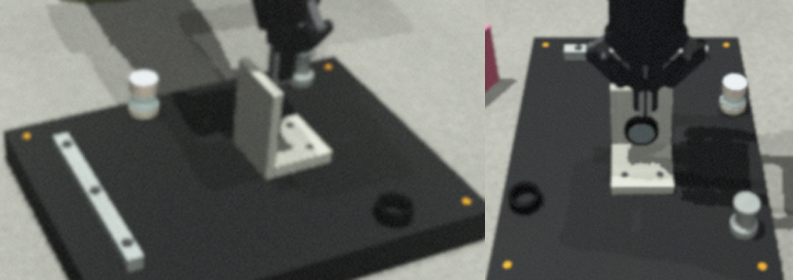

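The fingers sit centred on the leg's inner face, just short of contact, at about (285,70) in the left half and (645,100) in the right. Next is the tipping push.

>>> {"fn": "jog_arm", "kwargs": {
  "steps": [
    [0.002,-0.013,-0.012,0,0,0,255],
    [0.003,-0.02,0,0,0,0,255],
    [0.003,-0.02,0,0,0,0,255],
    [0.003,-0.02,0,0,0,0,255],
    [0.003,-0.02,0,0,0,0,255],
    [0.003,-0.02,0,0,0,0,255]
  ]
}}

```text
time: 4.2
eef_pos: [0.5432, 0.0306, 0.1211]
ee_rot: [0.657, 0.754, -0.0, -0.0]
wrist_force: [0.0, 1.0, 0.0]
gripper_width: 0.0005
gripper_force: 0.3
```

>>> {"fn": "jog_arm", "kwargs": {
  "steps": [
    [0.003,-0.02,0,0,0,0,255],
    [0.003,-0.02,0,0,0,0,255],
    [0.003,-0.02,0,0,0,0,255],
    [0.003,-0.02,0,0,0,0,255],
    [0,0,0,0,0,0,255]
  ]
}}

```text
time: 4.7
eef_pos: [0.5469, 0.0065, 0.1212]
ee_rot: [0.658, 0.753, 0.0, 0.0]
wrist_force: [-0.3, 0.6, 0.5]
gripper_width: -0.0001
gripper_force: 0.0
```

```bash
python3 - <<'E'
from h import *
a=snap('scene','x.png')[170:320,250:510]; b=snap('side','y.png')[210:410,220:440]
r=lambda m,h:cv2.resize(m,(int(m.shape[1]*h/m.shape[0]),h),interpolation=cv2.INTER_CUBIC)
cv2.imwrite('pics/t2.png',np.hstack([r(a,280),r(b,280)])[...,::-1])
E
```

```text
(no output)
```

View pics/t2.png

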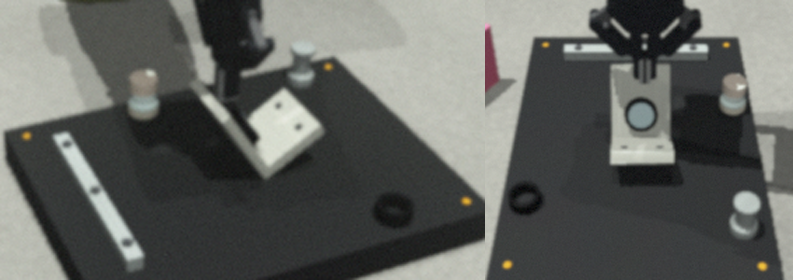

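The holder is tilting cleanly, about 30° over, and pivoting on its heel. I'll keep pushing.

>>> {"fn": "jog_arm", "kwargs": {
  "steps": [
    [0.003,-0.02,0,0,0,0,255],
    [0.003,-0.02,0,0,0,0,255],
    [0.003,-0.02,0,0,0,0,255],
    [0.003,-0.02,0,0,0,0,255],
    [0,0,0,0,0,0,255],
    [0,0,0,0,0,0,255]
  ]
}}

```text
time: 5.4
eef_pos: [0.5504, -0.0169, 0.1211]
ee_rot: [0.658, 0.753, -0.0, -0.0]
wrist_force: [0.6, -0.6, 0.3]
gripper_width: -0.0002
gripper_force: 0.0
```

```bash
python3 - <<'E'
from h import *
a=snap('scene','x.png')[170:320,250:510]; b=snap('side','y.png')[210:410,220:440]
r=lambda m,h:cv2.resize(m,(int(m.shape[1]*h/m.shape[0]),h),interpolation=cv2.INTER_CUBIC)
cv2.imwrite('pics/t3.png',np.hstack([r(a,280),r(b,280)])[...,::-1])
E
```

```text
(no output)
```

View pics/t3.png

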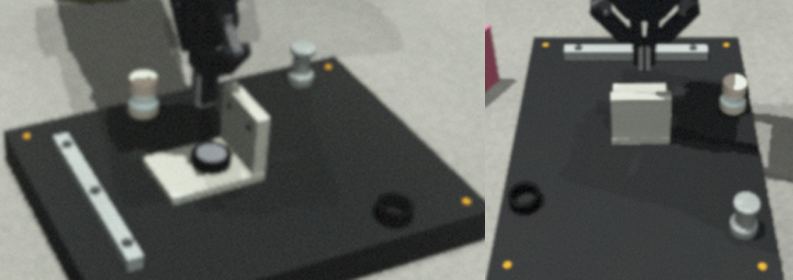

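It has tipped and lies flat, lens up at (210,155) in the left half. The bystanders haven't moved. Next I lift, go round behind the standing foot, and open the fingers partway for two-point pushing.

>>> {"fn": "jog_arm", "kwargs": {
  "steps": [
    [0,0,0.12,0,0,0,165],
    [0,0,0.12,0,0,0,165],
    [-0.013,0.09,0,0,0,0,165],
    [-0.013,0.09,0,0,0,0,165],
    [-0.013,0.09,0,0,0,0,165],
    [-0.013,0.09,0,0,0,0,165],
    [0,0,0,0,0,0,165]
  ]
}}

```text
time: 6.2
eef_pos: [0.5343, 0.0939, 0.1932]
ee_rot: [0.656, 0.755, 0.0, -0.0]
wrist_force: [-0.2, -0.2, -0.0]
gripper_width: 0.0302
gripper_force: 0.0
```

```bash
python3 - <<'E'
from h import *
a=snap('scene','sc4.png')[175:305,240:470]
cv2.imwrite('pics/t4.png',cv2.resize(a,None,fx=3.4,fy=3.4,interpolation=cv2.INTER_CUBIC)[...,::-1])
E
```

```text
(no output)
```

View pics/t4.png

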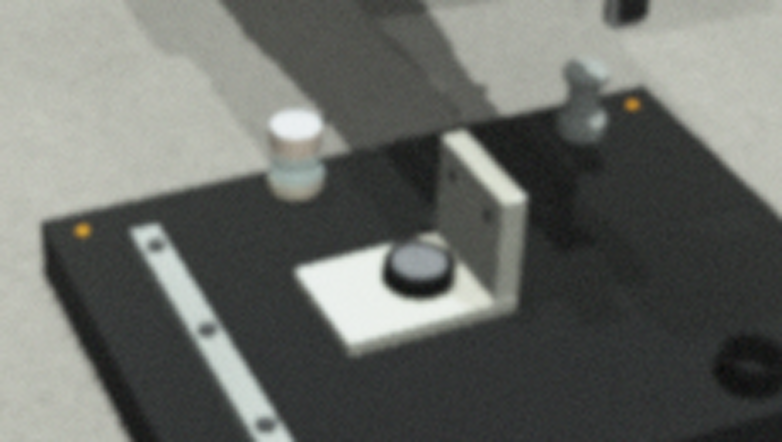

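```bash
python3 - <<'E'
from fit import *
D=lambda l:np.array(l)/3.4+[240,175]
o=[('scene',[[-100,-35,0],[-100,-35,10],[-100,35,10],[0,-35,0],[0,-35,75],[-14,-35,75],[-14,35,75]],D([[353,354],[349,347],[296,271],[516,308],[526,197],[504,205],[443,139]]))]
r=fit(o,[.544,.037,1.7]);print(r.x.round(4),np.rad2deg(r.x[2]),r.fun.round(1))
b=np.array([.5738,-.1207,1.7025]);
for y in(-.035,.035):
    t=r.x[:2]+(rz(r.x[2])@[-.1,y,0])[:2]; print('toe in bar',rz(b[2]).T[:2,:2]@(t-b[:2]))
p=np.array(telemetry.observe()['eef_pos'][:2]); print('tcp in holder',rz(r.x[2]).T[:2,:2]@(p-r.x[:2]))
print('bar scene edge',pix2z('scene',D([[160,227],[295,442]]),.056))
E
```

```text
[0.5482 0.0337 1.7376] 99.55724454088895 [-0.9  1.6  0.4 -0.7 -0.5 -0.3  0.3  1.1  0.8  0.2  0.3 -0.3 -0.6 -1.1]
toe in bar [ 0.05766399 -0.03339328]
toe in bar [0.05520738 0.0365636 ]
tcp in holder [0.06027653 0.00371107]
bar scene edge [[ 0.48179278 -0.13514262  0.056     ]
 [ 0.67141313 -0.10827514  0.056     ]]
```

>>> {"fn": "jog_arm", "kwargs": {
  "steps": [
    [0.012,0,-0.15,0,0,0,165],
    [0,0,-0.15,0,0,0,165],
    [0,0,-0.145,0,0,0,165],
    [0.005,-0.04,0,0,0,0,165],
    [0.005,-0.04,0,0,0,0,165],
    [0.005,-0.04,0,0,0,0,165],
    [0,0,0,0,0,0,165]
  ]
}}

```text
time: 6.95
eef_pos: [0.5443, 0.0532, 0.062]
ee_rot: [0.658, 0.753, 0.001, 0.001]
wrist_force: [0.0, 0.1, 0.2]
gripper_width: 0.0303
gripper_force: 0.0
```

>>> {"fn": "jog_arm", "kwargs": {
  "steps": [
    [0.002,-0.015,0,0,0,0,165],
    [0.002,-0.015,0,0,0,0,165],
    [0.002,-0.015,0,0,0,0,165],
    [0.002,-0.015,0,0,0,0,165],
    [0.002,-0.015,0,0,0,0,165],
    [0.002,-0.015,0,0,0,0,165]
  ]
}}

```text
time: 7.55
eef_pos: [0.5465, 0.028, 0.0597]
ee_rot: [0.657, 0.754, -0.0, -0.0]
wrist_force: [-0.8, 2.8, 1.7]
gripper_width: 0.0302
gripper_force: 0.0
```

>>> {"fn": "jog_arm", "kwargs": {
  "steps": [
    [0.002,-0.015,0,0,0,0,165],
    [0.002,-0.015,0,0,0,0,165],
    [0.002,-0.015,0,0,0,0,165],
    [0.002,-0.015,0,0,0,0,165]
  ]
}}

```text
time: 7.95
eef_pos: [0.5489, 0.0098, 0.0596]
ee_rot: [0.657, 0.754, -0.0, -0.0]
wrist_force: [-0.3, 3.4, 1.3]
gripper_width: 0.0303
gripper_force: 0.0
```

>>> {"fn": "jog_arm", "kwargs": {
  "steps": [
    [0.002,-0.015,0,0,0,0,165],
    [0.002,-0.015,0,0,0,0,165],
    [0.002,-0.015,0,0,0,0,165],
    [0.001,-0.008,0,0,0,0,165],
    [0,0,0,0,0,0,165]
  ]
}}

```text
time: 8.45
eef_pos: [0.551, -0.0062, 0.0596]
ee_rot: [0.658, 0.753, -0.0, 0.0]
wrist_force: [-0.1, -0.8, -1.1]
gripper_width: 0.0303
gripper_force: 0.0
```

>>> {"fn": "jog_arm", "kwargs": {
  "steps": [
    [0.0005,-0.004,0,0,0,0,165],
    [0.0005,-0.004,0,0,0,0,165]
  ]
}}

```text
time: 8.65
eef_pos: [0.5512, -0.008, 0.0596]
ee_rot: [0.657, 0.754, -0.0, -0.0]
wrist_force: [-0.7, 2.4, -0.6]
gripper_width: 0.0304
gripper_force: 0.0
```

>>> {"fn": "jog_arm", "kwargs": {
  "steps": [
    [0.0005,-0.004,0,0,0,0,165],
    [0.0005,-0.004,0,0,0,0,165]
  ]
}}

```text
time: 8.85
eef_pos: [0.5516, -0.0105, 0.0596]
ee_rot: [0.657, 0.754, -0.0, -0.0]
wrist_force: [-1.7, 11.5, 4.3]
gripper_width: 0.03
gripper_force: 0.0
```

The force jump to 11.5 N at the expected spot means the leg has met the bar. I'll press slightly more to square it.

>>> {"fn": "jog_arm", "kwargs": {
  "steps": [
    [0.0002,-0.002,0,0,0,0,165],
    [0,0,0,0,0,0,165]
  ]
}}

```text
time: 9.05
eef_pos: [0.5516, -0.0105, 0.0597]
ee_rot: [0.657, 0.754, 0.0, -0.0]
wrist_force: [-1.9, 7.3, 1.3]
gripper_width: 0.0304
gripper_force: 0.0
```

```bash
python3 - <<'E'
from h import *
a=snap('scene','sc5.png')[175:305,240:470]
cv2.imwrite('pics/t5.png',cv2.resize(a,None,fx=3.4,fy=3.4,interpolation=cv2.INTER_CUBIC)[...,::-1])
E
```

```text
(no output)
```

View pics/t5.png

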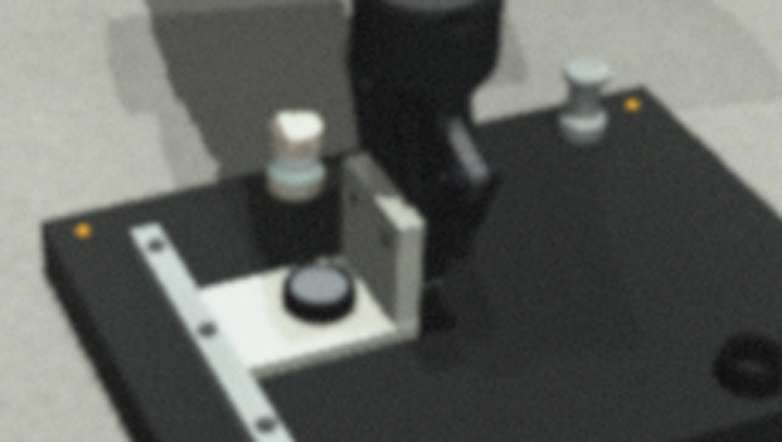

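There's no visible gap at (205,290)–(255,372) and the bystanders are in place. I'll back off, shut the fingers and press once at the foot's centre, so the bar alone sets the squareness.

>>> {"fn": "jog_arm", "kwargs": {
  "steps": [
    [-0.006,0.05,0,0,0,0,165],
    [0,0,0,0,0,0,255],
    [0.006,0,0,0,0,0,255],
    [0,0,0,0,0,0,255],
    [0,0,0,0,0,0,255],
    [0.004,-0.036,0,0,0,0,255],
    [0.001,-0.008,0,0,0,0,255],
    [0.001,-0.007,0,0,0,0,255],
    [0,0,0,0,0,0,255]
  ]
}}

```text
time: 10.0
eef_pos: [0.5536, -0.0109, 0.06]
ee_rot: [0.658, 0.753, 0.001, -0.0]
wrist_force: [-1.9, 10.9, 3.0]
gripper_width: -0.0001
gripper_force: 0.0
```

>>> {"fn": "jog_arm", "kwargs": {
  "steps": [
    [0.0005,-0.004,0,0,0,0,255],
    [0,0,0,0,0,0,255]
  ]
}}

```text
time: 10.2
eef_pos: [0.5537, -0.0111, 0.0603]
ee_rot: [0.657, 0.754, 0.001, -0.001]
wrist_force: [-3.5, 18.4, 7.1]
gripper_width: 0.0
gripper_force: 0.0
```

>>> {"fn": "jog_arm", "kwargs": {
  "steps": [
    [-0.002,0.015,0,0,0,0,255],
    [-0.011,0.08,0,0,0,0,255],
    [-0.011,0.08,0,0,0,0,255],
    [0,0.05,0.15,0,0,0,255],
    [0,0,0.16,0,0,0,255],
    [0,0,0.16,0,0,0,255],
    [0,0,0,0,0,0,255]
  ]
}}

```text
time: 10.9
eef_pos: [0.5486, 0.0547, 0.2073]
ee_rot: [0.657, 0.753, 0.004, 0.004]
wrist_force: [0.6, 0.2, -0.3]
gripper_width: 0.0001
gripper_force: 0.0
```

```bash
python3 - <<'E'
from h import *
a=snap('scene','sc6.png')[215:305,260:410]
cv2.imwrite('pics/t6.png',cv2.resize(a,None,fx=5.3,fy=5.3,interpolation=cv2.INTER_CUBIC)[...,::-1])
E
```

```text
(no output)
```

View pics/t6.png

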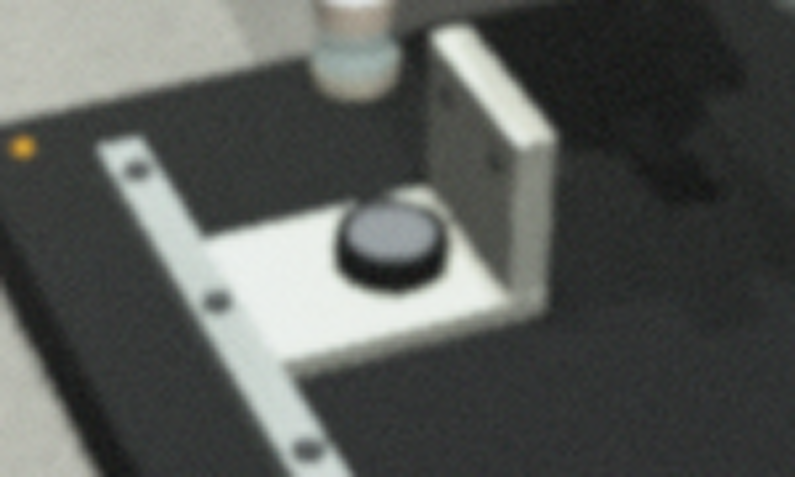

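The leg end meets the bar's face all the way from (205,235) to (285,365), the lens looks up, and the robot is clear. Handing in.

```bash
python3 -c "
from cell import workorder; print(workorder.sign_off())"
```

```text
the job is handed in; nothing more can be done
None
```

I tipped the aluminium holder onto its tall leg with the lens facing up, slid it flush against the stop bar, left the other things untouched, and handed the job in at about 11 s.

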